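# Clamp a plaster mould in its jig

## Task

Slide the plaster mould along the jig until it squeezes the red sprung stop button firmly, but without ramming it. Then push the red-knobbed clamp lever over its centre so that it snaps down and holds the mould there, still pressed against the button. Do not force the lever, and leave the bowl, the beaker and the spatula where they are.

Things in the scene. Friction and masses are not known exactly. Their poses are not given: they have to be found in the camera images.
- jig: Plywood board 320 x 220 mm, 18 mm thick, fixed to the bench. Origin: centre of its underside. Its x axis is the way the mould slides to the stop, z up. Two rails, 14 mm high above the board, edge a lane 106 mm wide along x, centred on y = -35 mm, from x = -155 to 85 mm.
- mould: White plaster tile mould, loose, a block 130 (x) x 100 (y) x 45 mm (z), about 0.5 kg, too wide to grasp; origin at the centre of its underside; x points to the stop (as the jig's x, within 0.02 rad). It lies on the board between the rails; push its free near face, at its x = -65 mm. Sliding it takes 3 to 8 N, more if a finger drags down on its face; let go, it stays by friction, button part squeezed.
- fence: Dark wooden fence 22 x 100 x 45 mm fixed on the far end of the board, with an adjustable stop screw that carries the red button; origin at the centre of its underside (on the board's top), axes as the jig's.
- clamp_base: Fixed steel base 50 x 50 mm of the hold-down clamp, on the board on the mould's +y side; origin at the centre of its underside (on the board's top), axes as the jig's. Its lever has an arm with a rubber pad that comes down on the mould's top, 72 mm to -y of the pivot, and an upright handle with a red ball.
- clamp (a joint): Clamp lever angle, rad: 0 open (handle leaning 0.7 rad to jig +y, pad up), grows as the handle is pushed to -y. Sprung over a centre at 0.55: pushed less it returns; pushed past, it snaps on to about 0.9 and the pad bears on the mould with some 10 N. At the ball the resistance peaks at about 12 N near 0.25 and fades to nothing at the centre. Over 20 N on the clamp is forcing it.
- clamp_ball (a point): Centre of the red ball, 28 mm across, at the handle's end, 100 mm from the pivot; when open about 157 mm above the bench and 64 mm to jig +y of the pivot. It moves on a circle about the pivot in the jig's y-z plane.
- bowl: White ceramic bowl 120 mm across, 55 mm high, on the bench on the jig's -y side; origin at the centre of its underside. Leave alone.
- beaker: Grey stoneware beaker 72 mm across, 95 mm high, on the bench on the jig's -y side; origin at the centre of its underside. Leave alone.
- spatula: Spatula lying on the bench on the jig's +y side, beyond the clamp, roughly along the jig's x; leave alone.
- stop_bush (a point): Brass bush in the fence's near face, from which the screw comes, 25 mm above the board. The red button (26 mm across) has its face 20 to 40 mm before this point (towards jig -x): the setting varies and is not measured; find it by feel. The button is sprung: 8 mm travel, 1.5 N per mm, then a hard end. Push the mould with 16 to 20 N in all and it is well squeezed; over 22 N on it is ramming.
- clamp_pivot (a point): The lever's pivot, 62 mm above the clamp base's underside; the lever turns about the jig's x direction here.
Mind the look-alikes: they are no part of the job. What is shaped like the mould but green or orange is not meant.

How it is judged (in metres and radians):
On the way, in this order (a step that is already met when the one before it is completed fails the run):
1. with the clamp open, the mould squeezes the stop button with more than 4 N (contact force between mould and fence above 4 N and value of joint clamp below 0.2 rad), for 0.2 s.
2. the clamp lever is past its centre, down on the mould (value of joint clamp above 0.75 rad and contact force between mould and clamp_base above 4 N), for 0.2 s.
At the end, for the whole second after the job is handed in: The clamp lever has snapped over (more than 0.75 rad) and its pad bears on the mould with more than 4 N; the mould lies flat (within 0.05 rad), still, and still presses the stop button with more than 1 N (all of step 2 and contact force between mould and fence above 1 N and angle between mould's own z axis and vertical below 0.05 rad and linear speed of mould below 0.01 m/s); the robot touches nothing.
It fails at once if the stop is rammed: more than 22 N between mould and stop (contact force between mould and fence above 22 N).
It fails at once if the clamp is forced: more than 20 N from the robot (contact force between any of the fingers, the arm and clamp_base above 20 N).
It fails at once if the bowl, beaker or spatula is moved more than 20 mm (distance of any of bowl, beaker, spatula from where it was at the start of the episode above 0.02 m).
It also fails if it takes over 72 s, if anything falls off the work surface, if the arm or the gripper's body presses on something with over 40 N, if the wrist force passes 120 N, or if a joint passes its speed limit or range.

## Robot

A 6-joint arm with a two-finger parallel gripper is mounted at the origin on the work surface. World frame = base frame: x ahead of the robot, y to its left, z up, the work surface at z = 0. Lengths are in m, angles in degrees, forces in N, time in s.
With the tool pointing down it reaches from about 0.25 to 0.725 m from the base axis. Payload 9.7 kg.
Tool frame: the origin (TCP) lies at the very end of the fingers, on their centre line; the grasp point (between the pads) lies 19 mm behind it; y points along the fingers, x is the direction in which the jaws open and shut, and the axes are right-handed (so a half turn about y gives the same grasp; the last joint's range is limited). The gripper opens to 85 mm and grips with 20 to 120 N. Pads are 22 mm wide; open, the fingers measure 114 mm over their backs; the gripper's body (76 mm by 85 mm) begins 54 mm behind the grasp point. The pads swing forward as they close: fully open they stand 13 mm farther back than shut.
Start: joints at [-69.442, 4.979, 10.078, 95.1, 0, 90], TCP at [0.193, -0.515, 0.231] pointing down, gripper open.
Joint ranges: [-179.16, 179.16], [-48.56, 103.87], [-65.8, 70.77], [-126.05, 130.52], [-82.76, 87.17], [-180, 180]. Speed limits (degrees/s): [127.2, 127.2, 147.25, 180, 180, 180].

## Interface

Orientations are given as [roll, pitch, yaw] about the fixed x, y, z axes, in that order (R = Rz(yaw) Ry(pitch) Rx(roll)).
In Python, from workcell import bot gives the robot as it stands.
- The arm moves only by the shell command python3 -m jog 'ROWS' [FORCE]. ROWS is JSON, a list of rows, each a list of 7 numbers: the closure, from 0 (fully open) to 1 (shut), then the shift along the world's x, y, z in units of 25 mm (1.0 is 25 mm), then the turn, a rotation vector about the world's x, y, z in units of 5 degrees (1.0 is 5 degrees). A call has 1 to 5 rows; each row is the pose to reach, as a shift and turn from the pose commanded when the call began; what a row does not reach only later rows make up. A row lasts 1/10 s, in which the tool goes at most 50 mm and 8.59 degrees, less where a joint would pass 70% of its speed; a pose out of reach is approached as far as the arm can. A call with a gripper value outside its range is refused whole. The fingers move at their own pace and stop on an object; FORCE is the grip in N (left out, the last holds). Time passes only in rows, so rows that repeat a pose let the fingers close. It gives the time, the measured TCP pose, the force and the opening at its end, in the units of the state.
- bot.get_obs(): the state, without advancing time (a new reading comes with each control period).
- bot.camera(name): name is "side" or "top"; returns (picture, depth): 400x640x3 uint8, red, green, blue; 400x640 float32, m along the optical axis (not along the pixel's ray), 0 where there is no reading.
- bot.camera_model(name): a dict with "fx", "fy", "cx", "cy" (pixels), "rvec" (rotation vector, rad) and "tvec" (3), from world to camera coordinates, as OpenCV has them. Camera axes: x right, y down, z forward; pixel columns grow to the right and rows downward; lengths in m; the calibration is good to about 2 mm. A picture is of the moment at which its call begins. camera_model takes no time and is no camera call.
- bot.job_done(): hands the job in, once; it reports no verdict.
Trained networks look in the newest picture that a camera, given by its name, has taken for a name from the list of things; names that differ only in an ending like _2 or _b are one class to them, and where a whole thing is asked for, a point or a joint stands for the part that bears it (a point fixed in the world has none). Each returns a list of dicts, best first, with "conf" (0 to 1); they miss things now and then, are a little off and sometimes report something else, mostly with a low value. They report only what shows in the picture. A call takes as long as a camera call. They do not tell look-alikes from the thing itself.
- bot.regions_of(camera, label): "pixels" (400x640 bool, what is visible of it) and "point" ([row, column] in pixels, amid what is visible of it).
The state is a dict: "time": time; "q": joint angles; "qd": joint speeds; "joint_efforts": joint torques, N m; "ee_pos": TCP position; "tcp_rot": TCP orientation; "wrist_force": force on the tool from outside, world axes, zero at the start; "torque": the same for the moment, N m; "opening": finger opening in m.
Only numpy, scipy, OpenCV 4.12 (cv2) and the standard library are available. Lean on these libraries where they do the work, as an engineer would, in place of code of your own. Each camera call takes 0.05 s, during which the arm holds its last target. There are 200 camera calls.

## Working session

There is one attempt and no reset: what is moved stays moved. The work goes in short steps, Python scripts to look and compute and a shell command to move; the robot and the scene stay as the last step left them, time stands still between calls to the robot, and variables do not carry over. Pictures are saved under pics/ and viewed, about 8 in all and at most 12, crops included, and the job is handed in when it is done.

```bash
mkdir -p pics
cat > h.py <<'E'
import numpy as np, cv2
from workcell import bot
def cloud(cam,d):
    m=bot.camera_model(cam); R=cv2.Rodrigues(np.array(m["rvec"],float))[0]; t=np.array(m["tvec"],float).ravel()
    v,u=np.mgrid[:400,:640]
    P=np.stack([(u-m["cx"])/m["fx"]*d,(v-m["cy"])/m["fy"]*d,d],-1)
    return (P-t)@R   # world
E
python3 - <<'E'
from h import *
a=[]
for c in("top","side"):
    p,d=bot.camera(c); np.savez(c+".npz",p=p,d=d); a.append(p); W=cloud(c,d)
    for n in("jig","mould","fence","clamp_base","clamp_ball","bowl","beaker","spatula","stop_bush","clamp_pivot"):
        for r in bot.regions_of(c,n)[:3]:
            m=r["pixels"]&(d>0); q=W[m]
            if len(q): print(c,n,round(r["conf"],2),np.round(r["point"]),m.sum(),np.round(np.median(q,0),3),np.round(np.percentile(q,2,0),3),np.round(np.percentile(q,98,0),3))
cv2.imwrite("pics/a.png",cv2.resize(np.vstack(a),(480*1,600))[:,:,::-1])
cv2.imwrite("pics/top.png",a[0][:,:,::-1]);cv2.imwrite("pics/side.png",a[1][:,:,::-1])
print(bot.get_obs())
E
```

```text
top jig 0.88 [190. 301.] 5144 [0.527 0.096 0.018] [ 0.389 -0.042  0.013] [0.691 0.191 0.034]
top jig 0.35 [166. 267.] 287 [0.576 0.181 0.133] [0.558 0.103 0.087] [0.59  0.229 0.171]
top mould 0.85 [191. 448.] 1693 [ 0.496 -0.33   0.045] [ 0.429 -0.392  0.014] [ 0.565 -0.269  0.05 ]
top mould 0.7 [186. 320.] 1550 [0.521 0.037 0.063] [ 0.458 -0.013  0.043] [0.585 0.088 0.068]
top mould 0.65 [297. 234.] 1796 [0.201 0.29  0.045] [0.14  0.223 0.003] [0.261 0.359 0.051]
top fence 0.72 [131. 311.] 478 [0.687 0.063 0.059] [0.641 0.019 0.022] [0.721 0.11  0.067]
top clamp_base 0.95 [164. 278.] 529 [0.574 0.16  0.1  ] [0.556 0.101 0.019] [0.598 0.227 0.171]
top clamp_ball 0.55 [168. 266.] 310 [0.576 0.187 0.134] [ 0.557  0.1   -0.003] [0.609 0.236 0.171]
top bowl 0.92 [184. 379.] 1298 [ 0.525 -0.14   0.023] [ 0.468 -0.191  0.001] [ 0.574 -0.084  0.057]
top bowl 0.29 [125. 365.] 596 [ 0.712 -0.108  0.051] [ 0.666 -0.138  0.   ] [ 0.734 -0.075  0.097]
top beaker 0.85 [125. 366.] 599 [ 0.713 -0.108  0.05 ] [ 0.666 -0.138 -0.   ] [ 0.745 -0.075  0.097]
top spatula 0.89 [179. 214.] 831 [0.562 0.359
[... 1371 characters left out ...]
 0.074] [0.557 0.101 0.017] [0.601 0.233 0.168]
{'time': 1.1, 'q': array([-6.94425608e+01,  4.97863630e+00,  1.00782059e+01,  9.50985766e+01,
       -8.16386256e-04,  9.00013043e+01]), 'qd': array([-0.12635106,  0.05400457,  0.09179401, -0.02379459,  0.01629735,
        0.00865133]), 'joint_efforts': array([ 1.60968052e-04, -5.20107329e+01,  4.64868736e+01,  1.64016677e-03,
        4.08349672e-05, -3.15751308e-06]), 'ee_pos': array([ 0.19312773, -0.51498073,  0.2312866 ]), 'tcp_rot': array([-9.00008164e+01, -9.93054092e-04, -6.94438650e+01]), 'wrist_force': array([ 0.3045831 , -0.02594138, -1.28778425]), 'torque': array([ 0.02375948,  0.01825889, -0.02912273]), 'opening': 0.0853364568638582}
```

View pics/top.png

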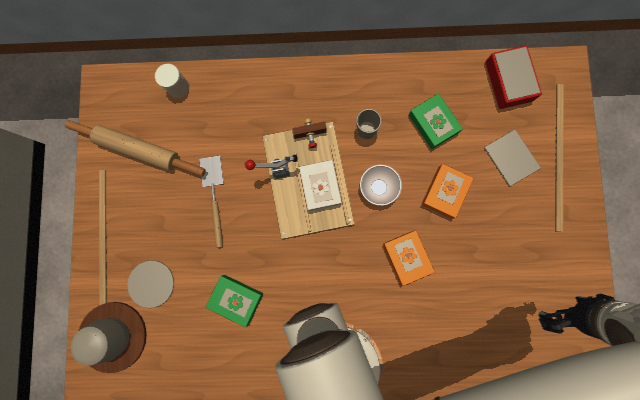

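View pics/side.png

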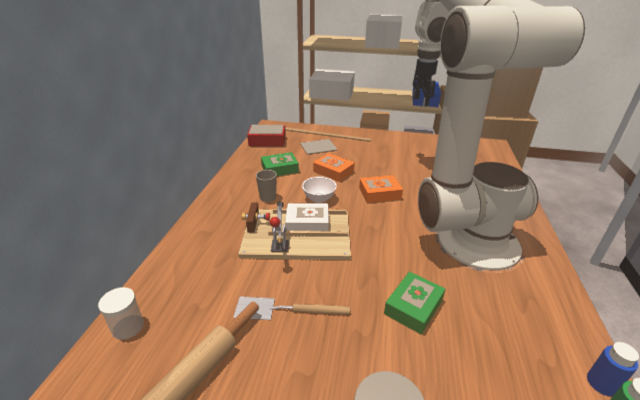

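The top view shows three mould-like classes. White is at (320,186), between the jig rails. Green ones are at (435,121) and (235,300), orange ones at (448,190) and (409,257). Only the white one on the jig fits. The red ball is at (250,164), the fence at (310,131) and the button near (313,145). Next I'll take one crop and fit the geometry.

Run:
```python
from h import *
f=np.load("top.npz");p,d=f["p"],f["d"];W=cloud("top",d)
cv2.imwrite("pics/crop.png",cv2.resize(p[110:250,230:370],(600,600),interpolation=cv2.INTER_CUBIC)[:,:,::-1])
def rect(n,m):
    r=cv2.minAreaRect((W[m][:,:2]*1000).astype(np.float32));print(n,r,m.sum())
x,y,z=W[...,0],W[...,1],W[...,2]
box=(x>.33)&(x<.75)&(y>-.06)&(y<.25)
rect("mouldtop",box&(abs(z-.064)<.006)&(x<.62)&(y<.1)&(x>.44))
rect("fencetop",box&(abs(z-.064)<.006)&(x>.64)&(x<.72))
rect("board",box&(z>.012)&(z<.04))
r,g,b=[p[...,i].astype(int) for i in range(3)]
for c in("top","side"):
    f=np.load(c+".npz");p,d=f["p"],f["d"];V=cloud(c,d);r,g,b=[p[...,i].astype(int) for i in range(3)]
    red=(r>90)&(g<.4*r)&(b<.4*r)&(V[...,0]>.5)&(V[...,0]<.75)&(V[...,1]>-.03)&(V[...,1]<.28)
    n,l,s,_=cv2.connectedComponentsWithStats(red.astype(np.uint8))
    for i in range(1,n):
        if s[i,4]>8: q=V[l==i];print(c,s[i],np.round(np.median(q,0),3),np.round(q.min(0),3),np.round(q.max(0),3))
```

```text
mouldtop ((524.194091796875, 37.12168884277344), (130.35302734375, 99.66366577148438), 10.2926025390625) 1509
fencetop ((672.460693359375, 61.515037536621094), (63.812564849853516, 98.91522216796875), 11.67251968383789) 251
board ((549.7198486328125, 76.3383560180664), (322.34246826171875, 220.0634307861328), 9.898021697998047) 5465
top [309 143   8   4  24] [0.645 0.057 0.054] [0.641 0.045 0.048] [0.65  0.066 0.059]
top [245 160  10  10  72] [0.567 0.219 0.168] [0.556 0.208 0.159] [0.58  0.23  0.175]
side [266 213   3   6  16] [0.645 0.064 0.051] [0.641 0.052 0.046] [0.648 0.072 0.055]
side [270 217   9   8  54] [0.568 0.226 0.165] [0.558 0.216 0.158] [0.578 0.235 0.171]
```

View pics/crop.png

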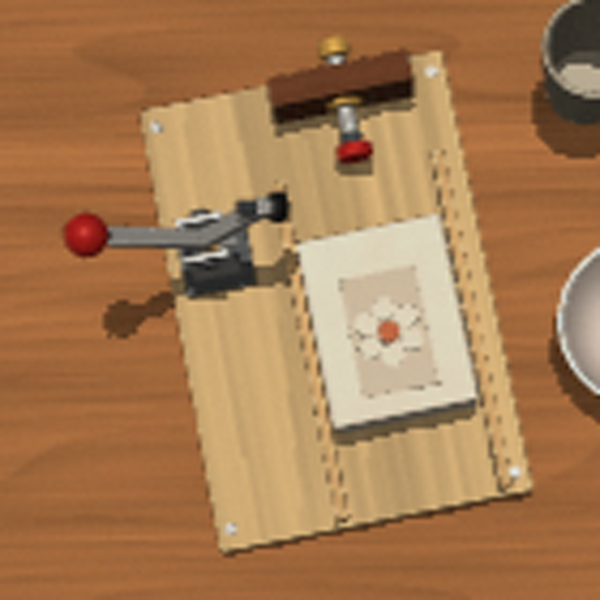

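The crop confirms it: the white flower mould is in the lane with its near edge at the bottom, the button is about 55 mm ahead of it, and the clamp is open with its ball to jig +y. Jig yaw is about 10°. I'll go behind the near face with the fingers shut.

```bash
python3 -m jog '[[1,0.75,1.72,0,0,0,1.28],[1,1.5,3.44,0,0,0,2.56],[1,2.25,5.16,0,0,0,3.84],[1,3.0,6.88,0,0,0,5.12],[1,3.75,8.6,0,0,0,6.4]]' 30
python3 -m jog '[[1,0.75,1.72,0,0,0,1.28],[1,1.5,3.44,0,0,0,2.56],[1,2.25,5.16,0,0,0,3.84],[1,3.0,6.88,0,0,0,5.12],[1,3.75,8.6,0,0,0,6.4]]'
python3 -m jog '[[1,0.75,1.72,0,0,0,1.28],[1,1.5,3.44,0,0,0,2.56],[1,1.84,4.14,0,0,0,3.09],[1,1.84,4.14,0,0,0,3.09],[1,1.84,4.14,0,0,0,3.09]]'
```

```text
time: 1.6
ee_pos: [0.2871, -0.2983, 0.2314]
tcp_rot: [-90.0, -0.0, -37.2]
wrist_force: [1.5, 0.5, 0.4]
opening: 0.0125
time: 2.1
ee_pos: [0.381, -0.0831, 0.2316]
tcp_rot: [-90.0, -0.1, -5.2]
wrist_force: [1.2, -1.0, -0.3]
opening: -0.0001
time: 2.6
ee_pos: [0.4265, 0.0187, 0.2312]
tcp_rot: [-90.0, 0.0, 10.0]
wrist_force: [-0.2, 0.1, 0.2]
opening: -0.0
```

```bash
python3 -m jog '[[1,0,0,-2,0,0,0],[1,0,0,-4,0,0,0],[1,0,0,-6,0,0,0],[1,0,0,-7,0,0,0],[1,0,0,-7.72,0,0,0]]'
python3 -m jog '[[1,0,0,0,0,0,0],[1,0,0,0,0,0,0]]'
python3 - <<'E'
from h import *
p,d=bot.camera("side")
cv2.imwrite("pics/b.png",cv2.resize(p[150:270,220:400],(780,520),interpolation=cv2.INTER_CUBIC)[:,:,::-1])
E
```

```text
time: 3.1
ee_pos: [0.425, 0.0172, 0.036]
tcp_rot: [-90.0, 0.1, 9.8]
wrist_force: [0.7, 0.5, 0.8]
opening: 0.0001
time: 3.3
ee_pos: [0.4266, 0.0177, 0.0391]
tcp_rot: [-90.0, -0.0, 9.9]
wrist_force: [0.5, 0.8, 0.8]
opening: 0.0
```

View pics/b.png

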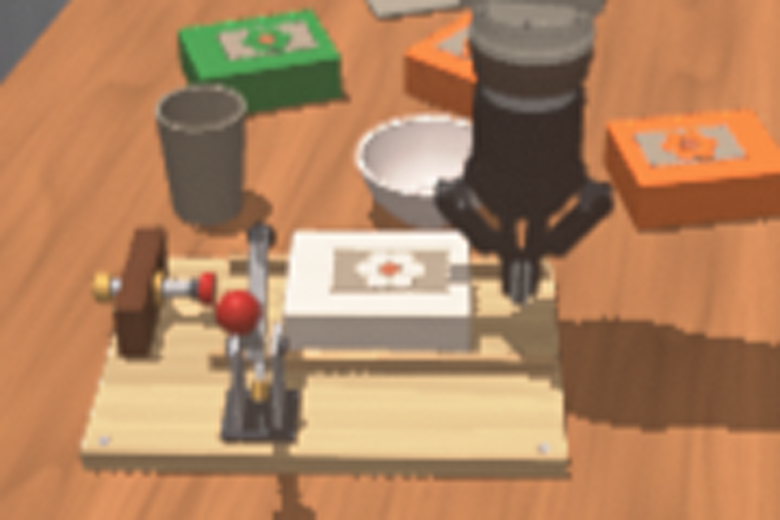

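The fingers at (520,280) stand behind the mould's near face, the knuckles clear its top, and the clamp is open. Now I'll push.

```bash
python3 -m jog '[[1,0.15,0.035,0,0,0,0],[1,0.3,0.06,0,0,0,0],[1,0.45,0.09,0,0,0,0],[1,0.6,0.115,0,0,0,0],[1,0.7,0.13,0,0,0,0]]'
python3 -m jog '[[1,0.08,0.014,0,0,0,0],[1,0.16,0.028,0,0,0,0],[1,0.24,0.042,0,0,0,0],[1,0.32,0.056,0,0,0,0],[1,0.4,0.07,0,0,0,0]]'
python3 -m jog '[[1,0.08,0.014,0,0,0,0],[1,0.16,0.028,0,0,0,0],[1,0.24,0.042,0,0,0,0],[1,0.32,0.056,0,0,0,0],[1,0.4,0.07,0,0,0,0]]'
```

```text
time: 3.85
ee_pos: [0.4446, 0.0219, 0.0384]
tcp_rot: [-90.0, -0.0, 10.0]
wrist_force: [-0.2, -0.5, -0.1]
opening: 0.0001
time: 4.35
ee_pos: [0.454, 0.0235, 0.0382]
tcp_rot: [-90.0, 0.0, 10.0]
wrist_force: [-3.6, -0.2, 1.4]
opening: 0.0002
time: 4.85
ee_pos: [0.4643, 0.0253, 0.0382]
tcp_rot: [-90.0, 0.0, 10.0]
wrist_force: [-2.8, -1.0, 0.5]
opening: -0.0004
```

```bash
R='x'; python3 -m jog '[[1,0.08,0.014,0,0,0,0],[1,0.16,0.028,0,0,0,0],[1,0.24,0.042,0,0,0,0],[1,0.32,0.056,0,0,0,0],[1,0.4,0.07,0,0,0,0]]'
python3 -m jog '[[1,0.08,0.014,0,0,0,0],[1,0.16,0.028,0,0,0,0],[1,0.24,0.042,0,0,0,0],[1,0.32,0.056,0,0,0,0],[1,0.4,0.07,0,0,0,0]]'
python3 -m jog '[[1,0.04,0.007,0,0,0,0],[1,0.08,0.014,0,0,0,0],[1,0.12,0.021,0,0,0,0],[1,0.16,0.028,0,0,0,0],[1,0.2,0.035,0,0,0,0]]'
```

```text
time: 5.35
ee_pos: [0.4743, 0.0271, 0.0382]
tcp_rot: [-90.0, -0.0, 10.0]
wrist_force: [-1.2, 0.8, -1.5]
opening: 0.0004
time: 5.85
ee_pos: [0.4843, 0.0288, 0.0383]
tcp_rot: [-90.0, -0.0, 10.0]
wrist_force: [-1.8, -1.1, -2.3]
opening: 0.0003
time: 6.35
ee_pos: [0.4892, 0.0297, 0.0383]
tcp_rot: [-90.0, 0.0, 10.0]
wrist_force: [-1.4, -0.0, -0.5]
opening: -0.0002
```

```bash
for i in 1; do python3 -m jog '[[1,0.03,0.005,0,0,0,0],[1,0.06,0.01,0,0,0,0],[1,0.09,0.016,0,0,0,0],[1,0.12,0.021,0,0,0,0],[1,0.12,0.021,0,0,0,0]]'; done
python3 -m jog '[[1,0.03,0.005,0,0,0,0],[1,0.06,0.01,0,0,0,0],[1,0.09,0.016,0,0,0,0],[1,0.12,0.021,0,0,0,0],[1,0.12,0.021,0,0,0,0]]'
python3 - <<'E'
from h import *
p,d=bot.camera("side")
cv2.imwrite("pics/c.png",cv2.resize(p[180:260,230:350],(780,520),interpolation=cv2.INTER_CUBIC)[:,:,::-1])
print(bot.get_obs()["wrist_force"])
E
```

```text
time: 6.85
ee_pos: [0.4923, 0.0302, 0.0383]
tcp_rot: [-90.0, -0.0, 10.0]
wrist_force: [-1.1, -0.3, -0.9]
opening: 0.0
time: 7.35
ee_pos: [0.4953, 0.0307, 0.0383]
tcp_rot: [-90.0, -0.0, 10.0]
wrist_force: [-1.5, -1.0, -0.1]
opening: -0.0002
[-1.32398737 -0.10711442 -0.61796917]
```

View pics/c.png

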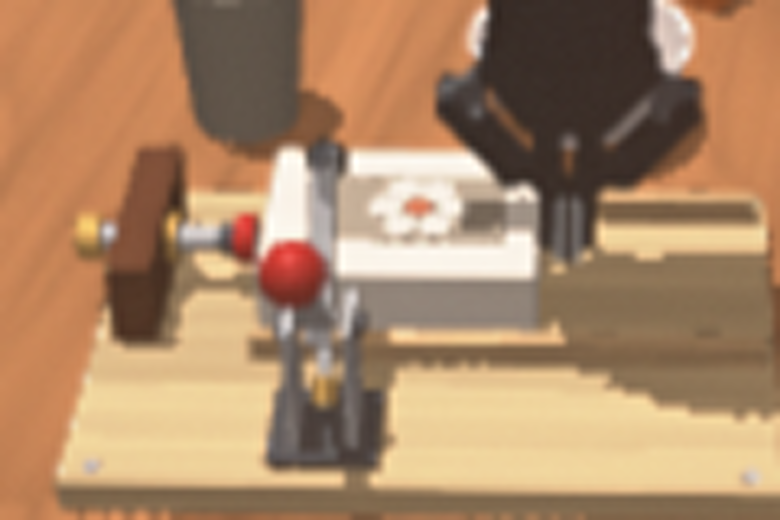

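The mould's far edge at (260,240) is just about at the red button (245,237). I'll take fine steps from here.

```bash
python3 -m jog '[[1,0.02,0.003,0,0,0,0],[1,0.04,0.007,0,0,0,0],[1,0.06,0.01,0,0,0,0],[1,0.08,0.014,0,0,0,0]]' | grep -E "ee_pos|wrist"
python3 -m jog '[[1,0.02,0.003,0,0,0,0],[1,0.04,0.007,0,0,0,0],[1,0.06,0.01,0,0,0,0],[1,0.08,0.014,0,0,0,0]]' | grep -E "ee_pos|wrist"
python3 -m jog '[[1,0.02,0.003,0,0,0,0],[1,0.04,0.007,0,0,0,0],[1,0.06,0.01,0,0,0,0],[1,0.08,0.014,0,0,0,0]]' | grep -E "ee_pos|wrist"
```

```text
ee_pos: [0.4971, 0.0311, 0.0383]
wrist_force: [-1.6, -0.0, 0.6]
ee_pos: [0.4992, 0.0314, 0.0383]
wrist_force: [-3.1, -0.7, 0.4]
ee_pos: [0.501, 0.0318, 0.0383]
wrist_force: [-3.7, -0.1, 0.6]
```

```bash
python3 -m jog '[[1,0.02,0.003,0,0,0,0],[1,0.04,0.007,0,0,0,0],[1,0.04,0.007,0,0,0,0]]' | grep -E "ee_pos|wrist"
python3 -m jog '[[1,0.02,0.003,0,0,0,0],[1,0.04,0.007,0,0,0,0],[1,0.04,0.007,0,0,0,0]]' | grep -E "ee_pos|wrist"
python3 -m jog '[[1,0.02,0.003,0,0,0,0],[1,0.04,0.007,0,0,0,0],[1,0.04,0.007,0,0,0,0]]' | grep -E "ee_pos|wrist"
```

```text
ee_pos: [0.5018, 0.0319, 0.0383]
wrist_force: [-5.2, -1.8, 2.3]
ee_pos: [0.5025, 0.032, 0.0383]
wrist_force: [-7.2, -1.2, 3.4]
ee_pos: [0.5032, 0.0322, 0.0383]
wrist_force: [-9.0, -1.7, 4.4]
```

```bash
python3 -m jog '[[1,0.02,0.003,0.015,0,0,0],[1,0.04,0.007,0.03,0,0,0],[1,0.04,0.007,0.03,0,0,0]]' | grep -E "ee_pos|wrist"
python3 -m jog '[[1,0.02,0.003,0.015,0,0,0],[1,0.04,0.007,0.03,0,0,0],[1,0.04,0.007,0.03,0,0,0]]' | grep -E "ee_pos|wrist"
```

```text
ee_pos: [0.5041, 0.0324, 0.0384]
wrist_force: [-7.0, -1.2, -0.7]
ee_pos: [0.5049, 0.0325, 0.039]
wrist_force: [-6.9, -1.0, -1.5]
```

```bash
python3 -m jog '[[1,0.02,0.003,0.0,0,0,0],[1,0.04,0.007,0.0,0,0,0],[1,0.04,0.007,0.0,0,0,0]]' | grep -E "ee_pos|wrist"
python3 -m jog '[[1,0.02,0.003,0.005,0,0,0],[1,0.04,0.007,0.01,0,0,0],[1,0.04,0.007,0.01,0,0,0]]' | grep -E "ee_pos|wrist"
python3 -m jog '[[1,0.02,0.003,0.005,0,0,0],[1,0.04,0.007,0.01,0,0,0],[1,0.04,0.007,0.01,0,0,0]]' | grep -E "ee_pos|wrist"
```

```text
ee_pos: [0.5056, 0.0327, 0.0389]
wrist_force: [-8.9, -1.4, -1.2]
ee_pos: [0.5064, 0.0328, 0.039]
wrist_force: [-9.5, -1.5, -2.0]
ee_pos: [0.5071, 0.0329, 0.0391]
wrist_force: [-10.3, -0.5, -0.7]
```

```bash
python3 -m jog '[[1,0.02,0.003,0.0,0,0,0],[1,0.04,0.007,0.0,0,0,0],[1,0.04,0.007,0.0,0,0,0]]' | grep -E "ee_pos|wrist"
python3 -m jog '[[1,0.02,0.003,0.005,0,0,0],[1,0.04,0.007,0.01,0,0,0],[1,0.04,0.007,0.01,0,0,0]]' | grep -E "ee_pos|wrist"
```

```text
ee_pos: [0.5078, 0.0331, 0.039]
wrist_force: [-12.3, -1.7, -0.8]
ee_pos: [0.5084, 0.0332, 0.0391]
wrist_force: [-12.7, -2.4, -0.5]
```

```bash
python3 -m jog '[[1,0.02,0.003,0.0,0,0,0],[1,0.04,0.007,0.0,0,0,0],[1,0.04,0.007,0.0,0,0,0]]' | grep -E "ee_pos|wrist"
python3 -m jog '[[1,0.02,0.003,0.005,0,0,0],[1,0.03,0.005,0.01,0,0,0],[1,0.03,0.005,0.01,0,0,0]]' | grep -E "ee_pos|wrist"
```

```text
ee_pos: [0.5084, 0.0332, 0.0387]
wrist_force: [-16.6, -2.6, -0.1]
ee_pos: [0.5084, 0.0332, 0.0388]
wrist_force: [-20.9, -2.6, 0.7]
```

The force jumped, so this is the hard end: about 21 N at the wrist, less at the stop because the mould's friction takes a share. I'll back off and look.

```bash
python3 -m jog '[[1,-0.04,-0.007,0,0,0,0],[1,-0.1,-0.018,0,0,0,0],[1,-0.3,-0.053,0,0,0,0],[1,-0.8,-0.14,0,0,0,0],[1,-1.2,-0.21,0,0,0,0]]' 
python3 -m jog '[[1,0,0,1.5,0,0,0],[1,0,0,3,0,0,0],[1,0,0,5,0,0,0],[1,0,0,7,0,0,0],[1,0,0,8,0,0,0]]'
python3 -m jog '[[1,-1,0,0,0,0,0],[1,-2,0,0,0,0,0],[1,-3,0,0,0,0,0],[1,-3,0,0,0,0,0]]'
python3 - <<'E'
from h import *
p,d=bot.camera("side");p2,d2=bot.camera("top")
cv2.imwrite("pics/d.png",cv2.resize(np.hstack([p[180:260,230:330],p2[110:190,230:330]]),(800,320),interpolation=cv2.INTER_CUBIC)[:,:,::-1])
W=cloud("top",d2);x,y,z=W[...,0],W[...,1],W[...,2]
m=(x>.44)&(x<.66)&(y>-.05)&(y<.125)&(abs(z-.064)<.006);m[:, :270]=0
print(cv2.minAreaRect((W[m][:,:2]*1000).astype(np.float32)))
for V,P in((W,p2),(cloud("side",d),p)):
    r,g,b=[P[...,i].astype(int) for i in range(3)]
    k=(r>90)&(g<.4*r)&(b<.4*r)&(V[...,2]>.1)&(V[...,0]>.5)&(V[...,1]>.15)&(V[...,1]<.28);q=V[k];print(np.median(q,0).round(3),q.min(0).round(3),q.max(0).round(3))
E
```

```text
time: 12.7
ee_pos: [0.483, 0.0286, 0.0409]
tcp_rot: [-90.0, -0.1, 10.0]
wrist_force: [-0.7, -0.1, -0.0]
opening: -0.0002
time: 13.2
ee_pos: [0.4838, 0.0286, 0.2457]
tcp_rot: [-90.0, -0.4, 10.0]
wrist_force: [0.4, 0.6, -0.2]
opening: -0.0001
time: 13.6
ee_pos: [0.4064, 0.0286, 0.242]
tcp_rot: [-90.0, -0.1, 10.0]
wrist_force: [0.7, 1.2, 0.7]
opening: 0.0001
((607.9160766601562, 51.76057052612305), (80.3526382446289, 104.35673522949219), 0.6398879289627075)
[0.567 0.219 0.167] [0.555 0.208 0.158] [0.58  0.232 0.175]
[0.568 0.227 0.165] [0.558 0.217 0.157] [0.578 0.234 0.17 ]
```

View pics/d.png

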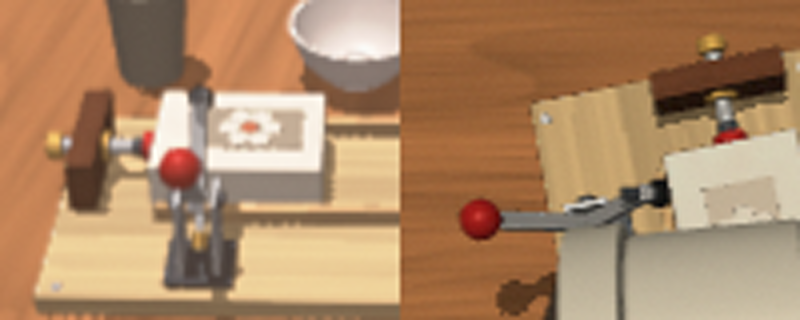

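The button is still squeezed by the mould and the clamp is open. The ball is at about (0.567, 0.221, 0.158). Now I'll go to its +y side.

```bash
python3 -m jog '[[1,1,1.5,0,0,0,0],[1,2,3,0,0,0,0],[1,3,4.5,0,0,0,0],[1,4,6,0,0,0,0],[1,5,7.5,0,0,0,0]]' 
python3 -m jog '[[1,1.12,1.94,0,0,0,0],[1,1.12,1.94,0,0,0,0],[1,1.12,1.94,-1.5,0,0,0],[1,1.12,1.94,-3,0,0,0],[1,1.12,1.94,-3.8,0,0,0]]'
python3 -m jog '[[1,0.03,-0.16,0,0,0,0],[1,0.06,-0.32,0,0,0,0],[1,0.06,-0.32,0,0,0,0]]'
python3 - <<'E'
from h import *
p,d=bot.camera("side");p2,d2=bot.camera("top")
cv2.imwrite("pics/e.png",cv2.resize(np.hstack([p[170:270,230:330],p2[110:210,215:315]]),(800,400),interpolation=cv2.INTER_CUBIC)[:,:,::-1])
E
```

```text
time: 14.2
ee_pos: [0.5347, 0.2181, 0.24]
tcp_rot: [-90.0, -0.0, 10.0]
wrist_force: [0.1, 0.2, 1.1]
opening: -0.0002
time: 14.7
ee_pos: [0.5606, 0.2642, 0.1417]
tcp_rot: [-90.1, 0.2, 10.0]
wrist_force: [-0.8, -0.9, 0.2]
opening: 0.0
time: 15.0
ee_pos: [0.5634, 0.2561, 0.1477]
tcp_rot: [-90.0, -0.1, 10.0]
wrist_force: [0.0, 0.6, 1.1]
opening: 0.0
```

View pics/e.png

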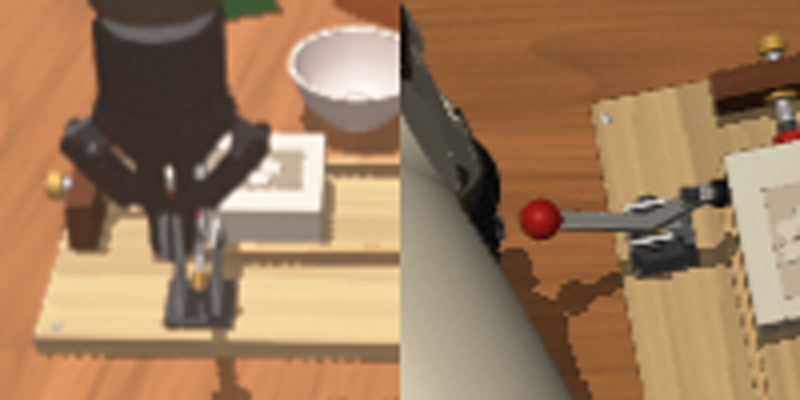

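Seen from the side, the fingers (180,210) cover the ball, so they are aligned in x. There is about 10 mm of gap left in y. I'll push gently, rising with the ball.

```bash
python3 -m jog '[[1,0.014,-0.08,0,0,0,0],[1,0.028,-0.16,0,0,0,0],[1,0.042,-0.24,0,0,0,0],[1,0.056,-0.32,0,0,0,0]]' | grep -E "ee_pos|wrist"
python3 -m jog '[[1,0.007,-0.04,0,0,0,0],[1,0.014,-0.08,0,0,0,0],[1,0.021,-0.12,0.02,0,0,0],[1,0.028,-0.16,0.04,0,0,0]]' | grep -E "ee_pos|wrist"
python3 -m jog '[[1,0.007,-0.04,0.03,0,0,0],[1,0.014,-0.08,0.06,0,0,0],[1,0.021,-0.12,0.09,0,0,0],[1,0.028,-0.16,0.12,0,0,0]]' | grep -E "ee_pos|wrist"
```

```text
ee_pos: [0.5638, 0.2484, 0.1459]
wrist_force: [-0.6, 0.3, -0.1]
ee_pos: [0.5644, 0.2445, 0.1468]
wrist_force: [0.3, 1.4, -1.1]
ee_pos: [0.5651, 0.241, 0.15]
wrist_force: [-1.9, 3.9, 2.0]
```

```bash
python3 -m jog '[[1,0.007,-0.04,0.03,0,0,0],[1,0.014,-0.08,0.06,0,0,0],[1,0.021,-0.12,0.09,0,0,0],[1,0.028,-0.16,0.12,0,0,0]]' | grep -E "ee_pos|wrist"
python3 -m jog '[[1,0.007,-0.04,0.03,0,0,0],[1,0.014,-0.08,0.06,0,0,0],[1,0.021,-0.12,0.085,0,0,0],[1,0.028,-0.16,0.11,0,0,0]]' | grep -E "ee_pos|wrist"
```

```text
ee_pos: [0.5657, 0.2374, 0.1533]
wrist_force: [-2.3, 6.7, 2.1]
ee_pos: [0.5664, 0.2339, 0.1562]
wrist_force: [-2.5, 9.0, 3.3]
```

```bash
python3 -m jog '[[1,0.007,-0.04,0.05,0,0,0],[1,0.014,-0.08,0.1,0,0,0],[1,0.021,-0.12,0.13,0,0,0],[1,0.028,-0.16,0.16,0,0,0]]' | grep -E "ee_pos|wrist"
python3 -m jog '[[1,0.007,-0.04,0.03,0,0,0],[1,0.014,-0.08,0.06,0,0,0],[1,0.021,-0.12,0.085,0,0,0],[1,0.028,-0.16,0.11,0,0,0]]' | grep -E "ee_pos|wrist"
```

```text
ee_pos: [0.5671, 0.2296, 0.1596]
wrist_force: [-1.5, 8.3, 0.9]
ee_pos: [0.5677, 0.2258, 0.1623]
wrist_force: [-2.2, 9.3, 0.4]
```

```bash
python3 -m jog '[[1,0.007,-0.04,0.03,0,0,0],[1,0.014,-0.08,0.06,0,0,0],[1,0.021,-0.12,0.085,0,0,0],[1,0.028,-0.16,0.11,0,0,0]]' | grep -E "ee_pos|wrist"
python3 -m jog '[[1,0.007,-0.04,0.02,0,0,0],[1,0.014,-0.08,0.04,0,0,0],[1,0.021,-0.12,0.06,0,0,0],[1,0.028,-0.16,0.08,0,0,0]]' | grep -E "ee_pos|wrist"
python3 -m jog '[[1,0.007,-0.04,0.02,0,0,0],[1,0.014,-0.08,0.04,0,0,0],[1,0.021,-0.12,0.06,0,0,0],[1,0.028,-0.16,0.07,0,0,0]]' | grep -E "ee_pos|wrist"
```

```text
ee_pos: [0.5684, 0.2218, 0.165]
wrist_force: [-1.5, 10.0, -0.9]
ee_pos: [0.5691, 0.2179, 0.1672]
wrist_force: [-2.5, 9.7, 0.4]
ee_pos: [0.5698, 0.214, 0.1693]
wrist_force: [-3.2, 9.6, 3.7]
```

```bash
python3 -m jog '[[1,0.007,-0.04,0.02,0,0,0],[1,0.014,-0.08,0.04,0,0,0],[1,0.021,-0.12,0.05,0,0,0],[1,0.028,-0.16,0.06,0,0,0]]' | grep -E "ee_pos|wrist"
python3 -m jog '[[1,0.007,-0.04,0.02,0,0,0],[1,0.014,-0.08,0.03,0,0,0],[1,0.021,-0.12,0.04,0,0,0],[1,0.028,-0.16,0.05,0,0,0]]' | grep -E "ee_pos|wrist"
python3 -m jog '[[1,0.007,-0.04,0.01,0,0,0],[1,0.014,-0.08,0.02,0,0,0],[1,0.021,-0.12,0.03,0,0,0],[1,0.028,-0.16,0.04,0,0,0]]' | grep -E "ee_pos|wrist"
python3 -m jog '[[1,0.007,-0.04,0.01,0,0,0],[1,0.014,-0.08,0.02,0,0,0],[1,0.021,-0.12,0.03,0,0,0],[1,0.028,-0.16,0.03,0,0,0]]' | grep -E "ee_pos|wrist"
```

```text
ee_pos: [0.5706, 0.21, 0.1712]
wrist_force: [-2.4, 8.6, 5.6]
ee_pos: [0.5714, 0.2058, 0.1728]
wrist_force: [-3.3, 8.5, 6.0]
ee_pos: [0.5725, 0.2011, 0.1734]
wrist_force: [-1.0, 3.8, 2.9]
ee_pos: [0.5728, 0.196, 0.1729]
wrist_force: [-0.5, 0.1, -0.2]
```

```bash
python3 -m jog '[[1,0.007,-0.04,0.0,0,0,0],[1,0.014,-0.08,0.0,0,0,0],[1,0.014,-0.08,0.0,0,0,0]]' | grep -E "ee_pos|wrist"
python3 - <<'E'
from h import *
p,d=bot.camera("side");p2,d2=bot.camera("top")
cv2.imwrite("pics/f.png",cv2.resize(np.hstack([p[150:270,220:340],p2[100:220,225:345]]),(800,400),interpolation=cv2.INTER_CUBIC)[:,:,::-1])
for V,P in((cloud("top",d2),p2),(cloud("side",d),p)):
    r,g,b=[P[...,i].astype(int) for i in range(3)]
    k=(r>90)&(g<.4*r)&(b<.4*r)&(V[...,2]>.1)&(V[...,0]>.5)&(V[...,0]<.65)&(V[...,1]>.05)&(V[...,1]<.28);q=V[k];print(len(q),len(q) and np.median(q,0).round(3))
E
```

```text
ee_pos: [0.5732, 0.1942, 0.1731]
wrist_force: [0.4, -0.3, 0.7]
68 [0.581 0.137 0.189]
2 [0.59  0.14  0.189]
```

View pics/f.png

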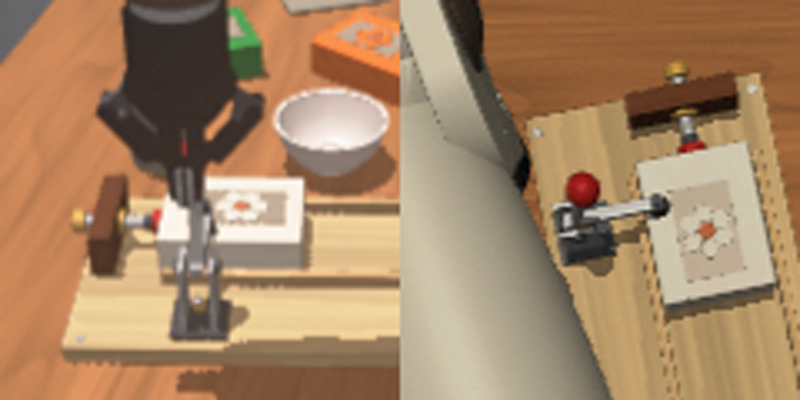

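It has snapped over: the ball moved 84 mm to jig -y (lever about 0.9 rad), the pad is on the mould, and the button is still touched. Now I'll retreat.

```bash
python3 -m jog '[[1,-0.07,0.4,0,0,0,0],[1,-0.14,0.8,0,0,0,0],[1,-0.28,1.6,0,0,0,0],[1,-0.28,1.6,1.5,0,0,0],[1,-0.28,1.6,3,0,0,0]]'
python3 -m jog '[[1,-1,0,1,0,0,0],[1,-2.5,0,1,0,0,0],[1,-4,0,1,0,0,0],[1,-5,0,1,0,0,0],[1,-5,0,1,0,0,0]]'
python3 - <<'E'
from h import *
p,d=bot.camera("side");p2,d2=bot.camera("top")
cv2.imwrite("pics/g.png",cv2.resize(np.hstack([p[150:270,220:340],p2[100:220,225:345]]),(800,400),interpolation=cv2.INTER_CUBIC)[:,:,::-1])
V=cloud("top",d2);x,y,z=[V[...,i] for i in range(3)]
W=cloud("side",d)
r,g,b=[p[...,i].astype(int) for i in range(3)]
k=(r>90)&(g<.4*r)&(b<.4*r)&(W[...,2]>.1)&(W[...,0]>.5)&(W[...,0]<.65)&(W[...,1]>.05)&(W[...,1]<.28);print("ball",np.median(W[k],0).round(3))
for n,P,D,c in(("bowl",V,d2,"top"),("beaker",V,d2,"top"),("spatula",W,d,"side")):
    for q in bot.regions_of(c,n)[:1]: print(n,np.median(P[q["pixels"]&(D>0)],0).round(3))
E
```

```text
time: 21.6
ee_pos: [0.5651, 0.2359, 0.2481]
tcp_rot: [-90.0, 0.2, 10.1]
wrist_force: [0.3, 0.2, 0.3]
opening: -0.0002
time: 22.1
ee_pos: [0.4388, 0.2354, 0.2747]
tcp_rot: [-89.9, -0.1, 10.1]
wrist_force: [0.3, -0.4, 0.5]
opening: 0.0001
ball [0.582 0.143 0.186]
bowl [ 0.524 -0.142  0.023]
beaker [ 0.713 -0.109  0.053]
spatula [0.541 0.358 0.004]
```

View pics/g.png

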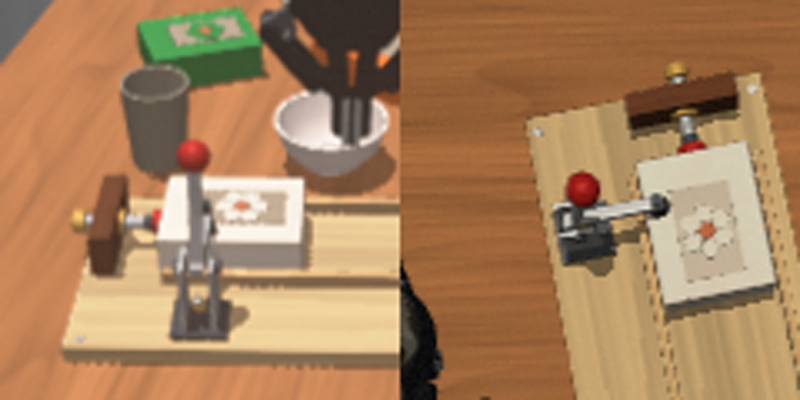

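The lever is down with its pad on the mould, the mould is against the button, the robot is clear and the other items have not moved. I'm handing in.

```bash
python3 -c "
from workcell import bot
print(bot.job_done())"
```

```text
the job is handed in; nothing more can be done
None
```

I slid the white mould along the jig until the sprung button reached its hard end, backed off, then pushed the red-ball lever over its centre. It snapped down onto the mould, and I handed the job in at about 22 s.

- **Push on the stop:** the wrist reading in the push direction peaked at about 21 N at the hard end, slightly over the 16 to 20 N recommended. The stop itself took less than that because the mould's friction carries a share, so I expect it stayed under 22 N. I could not measure that force directly.
- **Push on the clamp:** the highest force I read was about 11 N, at the ends of the moves.
- **Last pictures:** the ball had moved about 84 mm, which puts the lever at roughly 0.9 rad. The pad is on the mould and the mould is still against the button.
- **Surroundings:** the bowl, beaker and spatula were within about 3 mm of where they started, and the robot was clear of everything.
- **Not measured:** the pad's force on the mould and the force left on the button are judged only from the pictures. No check failed or disagreed.

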